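# Open the push-and-turn spot-remover bottle in the dalaan

### The arm

A 6-joint arm with a two-finger parallel gripper is mounted at the origin on the work surface. World frame = base frame: x ahead of the robot, y to its left, z up, the work surface at z = 0. Lengths are in m, angles in degrees, forces in N, time in s.
With the tool pointing down it reaches from about 0.4 to 0.825 m from the base axis. Payload 7 kg.
Tool frame: the origin (TCP) lies on the centre line of the jaws, within the pads' length; the fingertips stand 11 mm ahead of it and the grasp point (between the pads) lies 8 mm behind it; z points along the fingers, y is the direction in which the jaws open and shut (so a half turn about z gives the same grasp; the last joint's range is limited). The gripper opens to 88 mm and grips with 3 to 60 N. Pads are 19 mm wide; open, the fingers measure 130 mm over their backs; the gripper's body (78 mm by 193 mm) begins 47 mm behind the grasp point.
Start: joints at [-60.098, 20.546, 0.682, 0, -70.136, -16.507], TCP at [0.156, -0.657, 0.238] pointing down, gripper open.
Joint ranges: [-176.03, 176.03], [-82.01, 121.73], [-58.28, 71.71], [-173.87, 95.51], [-174.79, -0.11], [-173.66, 173.66]. Speed limits (degrees/s): [136.94, 136.94, 172.46, 180, 180, 180].

### API

Orientations are given as [roll, pitch, yaw] about the fixed x, y, z axes, in that order (R = Rz(yaw) Ry(pitch) Rx(roll)).
In Python, from plant import ctrl, cams, order gives the robot as it stands.
- The arm moves only by the tool jog_arm, never from a script. Its argument "motion" is a list of rows, each an object with "offset": the shift along the tool's x, y, z in mm, a list of three; "roll": the turn about the tool's z in rad; "hand": the finger opening in mm, from 0 to 87.6. A call has 1 to 20 rows; each row is the pose to reach, as a shift and turn from the pose commanded when the call began, along the tool's axes at that moment; what a row does not reach only later rows make up. A row lasts 1/12 s, in which the tool goes at most 41.7 mm and 7.16 degrees, less where a joint would pass 70% of its speed; a pose out of reach is approached as far as the arm can. A call with a gripper value outside its range is refused whole. The fingers move at their own pace and stop on an object; the grip force is fixed at half the most. Time passes only in rows, so rows that repeat a pose let the fingers close. It gives the time, the measured TCP pose, the force and the opening at its end, in the units of the state.
- ctrl.get_obs(): the state, without advancing time (a new reading comes with each control period).
- cams.snapshot(name): name is "scene" or "top" or "wrist"; returns a dict with "img" (420x560x3 uint8, red, green, blue), "K" (3x3 intrinsics, pixels), "cam_to_world" (4x4, takes a point from camera to world coordinates); the wrist camera has in their place "T_tool_cam" (4x4, takes a point from camera to tool coordinates, whose origin is the TCP and whose axes are the flange's). Camera axes: x right, y down, z forward; pixel columns grow to the right and rows downward; lengths in m; the calibration is good to about 2 mm. A picture is of the moment at which its call begins: read the wrist's pose just before it. There is no depth.
- order.close_job(): hands the job in, once; it reports no verdict.
The state is a dict: "clock": time; "joint_pos": joint angles; "qvel": joint speeds; "tau": joint torques, N m; "tool_pos": TCP position; "orientation": TCP orientation; "force": force on the tool from outside, world axes, zero at the start; "moment": the same for the moment, N m; "opening": finger opening in m.
Only numpy, scipy, OpenCV 4.12 (cv2) and the standard library are available. Lean on these libraries where they do the work, as an engineer would, in place of code of your own. Each camera call takes 0.05 s, during which the arm holds its last target. There are 200 camera calls.

### The job

The spot-remover bottle has an upturned glass votive cup over its cap. Lift the cup off with a light grip, since the thin glass breaks if it is squeezed or knocked hard, and stand it, still rim down, centrally on the black coaster; then push the bottle's red safety cap down, turn it anticlockwise while it is down until it stops, and lift it off. Finish holding the cap in the gripper, level and still, straight above the bottle and well clear of its neck; leave all the other things where they are.

Things in the scene. Friction and masses are not known exactly. Their poses are not given: they have to be found in the camera images.
- bottle: Squat blue bottle, white band, 76 mm wide, fixed in a wooden holder (92 mm wide, 26 mm high; foot plate 130 x 50 x 8 mm along its x): it cannot move. Origin: centre of its underside, on the table; z up. Flat shoulder 65 mm above the table; white neck, at most 32 mm wide, up to 98 mm. Cap and bottle share the axis.
- cap_center (a point): Centre (half-way up) of the red round safety cap, 42 mm wide, 26 mm high, 30 g, z up, white bar on top along its x. On the bottle its underside is 83 mm above the table, 18 mm above the shoulder. Locked, its x lies along the bottle's x (4 degrees of play) and it can neither turn nor lift. Pushed down it turns anticlockwise (from above) to a stop at about 70 degrees: see neck_top.
- spring (a joint): How far the spring plunger in the neck is pushed down by the cap, in m: 0 unpressed, 0.007 at the hard stop. It pushes the cap up with 4 N at first, 9.6 N at the hard stop.
- votive_center (a point): Centre (half-way up) of the amber glass cup, mouth down, 56 mm high, outer width 60 mm at the rim (below), 56 mm at the closed end (above), wall 3.5 mm, about 120 g; z up. It starts on the bottle's shoulder, around the cap: raise it 60 mm straight up before moving sideways. Breaks if gripped with over 50 N a finger or set down or knocked with over 60 N; 20 to 30 N a finger is ample.
- coaster_top (a point): Centre of the upper face of the round black rubber coaster, 100 mm in diameter, 6 mm thick, fixed to the table.
- thimble: Bystander: steel thimble, 19 mm in diameter, 22 mm high. Origin: centre of its underside.
- bobbin_box: Bystander: green plastic bobbin box, 60 x 90 x 22 mm. Origin: centre of its underside.
- tin: Bystander: round aluminium tin with a snap lid, 79 mm in diameter, 29 mm high. Origin: centre of its underside.
- spool_a: Bystander: spool of red thread, 28 mm in diameter, 36 mm high. Origin: centre of its underside.
- spool_b: Bystander: spool of blue thread, 28 mm in diameter, 36 mm high. Origin: centre of its underside.
- neck_top (a point): Centre of the neck's top, 98 mm above the table. The cap must be pushed down 4 mm past a safety tooth (5 to 6 mm is safe, hard stop at 7) and kept down for at least the first 40 degrees of turn. From 52 degrees to the stop it lifts straight off; it is clear of the neck once raised 16 mm.
Not all that is in view belongs to the job. Of the things shaped like the part that bears votive_center, the amber glass one is meant.

How it is judged:
By the outcome, as a careful person would: the job done as asked, in the order asked, and still so for the second after the job is handed in, while the arm keeps its last pose, push and grip.
It also fails if it takes over 51 s, if anything falls off the work surface, if the arm or the gripper's body presses on something with over 40 N, if the wrist force passes 120 N, or if a joint passes its speed limit or range.

## Working session

There is one attempt and no reset: what is moved stays moved. The work goes in short steps, Python scripts to look and compute and a tool call to move; the robot and the scene stay as the last step left them, time stands still between calls to the robot, and variables do not carry over. Pictures are saved under pics/ and viewed, about 8 in all and at most 12, crops included, and the job is handed in when it is done.

Besides the shell and the picture viewer there is one more tool, called after ">>>" as a command line: name --argument value ..., lists and objects as JSON in quotes. jog_arm: Moves the arm, as the interface text tells. Its arguments: {"type":"object","properties":{"motion":{"type":"array"}},"required":["motion"]}

```bash
mkdir -p pics; cat > h.py <<'E'
import numpy as np, cv2
from plant import ctrl, cams, order
from scipy.spatial.transform import Rotation as R
def snap(n,f=None):
    o=ctrl.get_obs(); s=cams.snapshot(n)
    if 'cam_to_world' in s: T=np.array(s['cam_to_world'])
    else:
        W=np.eye(4); W[:3,:3]=R.from_euler('xyz',o['orientation'],degrees=True).as_matrix(); W[:3,3]=o['tool_pos']
        T=W@np.array(s['T_tool_cam'])
    f=f or n
    cv2.imwrite(f'pics/{f}.png',s['img'][:,:,::-1]); np.savez(f'{f}.npz',K=s['K'],T=T,img=s['img'])
    return o
def px(f,u,v,z):
    d=np.load(f'{f}.npz'); r=d['T'][:3,:3]@np.linalg.solve(d['K'],[u,v,1]); c=d['T'][:3,3]
    return c+r*(z-c[2])/r[2]
def proj(f,p):
    d=np.load(f'{f}.npz'); q=d['K']@(np.linalg.inv(d['T'])@np.append(p,1))[:3]; return q[:2]/q[2]
E
python3 - <<'E'
from h import *
print(snap('top')); snap('scene')
a=np.vstack([cv2.imread('pics/top.png')]);b=cv2.imread('pics/scene.png')
for f in('top','scene'):print(np.load(f+'.npz')['T'].round(3),np.load(f+'.npz')['K'])
E
```

```text
{'clock': 0.0, 'joint_pos': array([-6.00985094e+01,  2.05910657e+01,  6.34051578e-01, -2.01154405e-02,
       -7.01354219e+01, -1.65065632e+01]), 'qvel': array([ 0.08824923,  0.00411872, -0.05028765, -0.02001438, -0.05796115,
        0.0208205 ]), 'tau': array([ 4.10204939e-04, -5.82716310e+01,  2.93055224e+01,  6.99775949e+00,
        6.83968668e-03, -1.55963507e-04]), 'tool_pos': array([ 0.156236  , -0.65618955,  0.23662896]), 'orientation': array([ 1.79906000e+02, -8.13545551e-03, -1.66611916e+02]), 'force': array([-0.27003505,  0.18235057,  0.58366626]), 'moment': array([-0.01231338,  0.00662666,  0.02516828]), 'opening': 0.08755974090452374}
[[ 0.001 -0.999  0.049  0.564]
 [-0.999  0.001  0.036  0.001]
 [-0.036 -0.049 -0.998  0.925]
 [ 0.     0.     0.     1.   ]] [[416.35563687   0.         287.83546792]
 [  0.         416.35563687 212.05458486]
 [  0.           0.           1.        ]]
[[-0.468  0.637 -0.612  1.141]
 [ 0.884  0.339 -0.322  0.295]
 [ 0.002 -0.692 -0.722  0.696]
 [ 0.     0.     0.     1.   ]] [[472.970741     0.         278.86388723]
 [  0.         472.970741   208.25274972]
 [  0.           0.           1.        ]]
```

View pics/top.png

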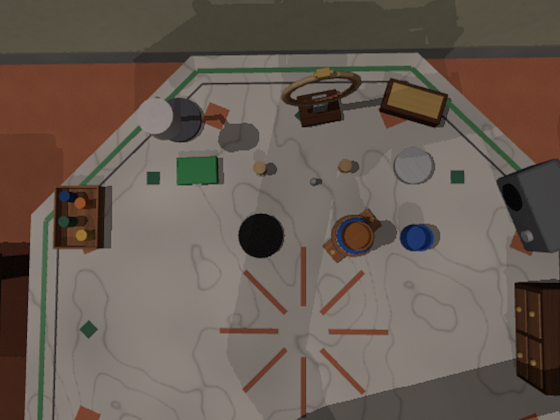

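View pics/scene.png

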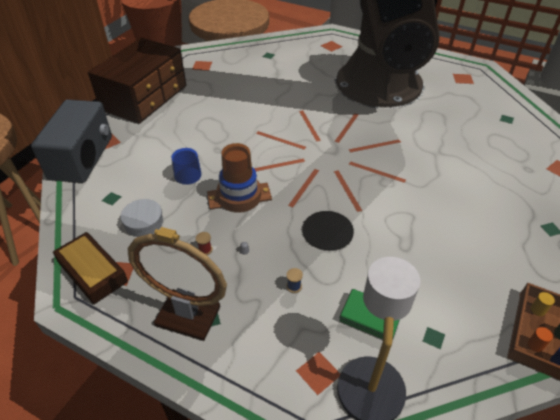

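Candidates for the votive: the amber cup on the bottle (top 354,235; scene 237,162) and a blue cup on the table (top 417,237; scene 186,165). I'll take the amber one. Next is a close crop to check it.

```bash
python3 - <<'E'
from h import *
a=cv2.imread('pics/top.png')[195:275,310:450]; b=cv2.imread('pics/scene.png')[130:230,160:300]
A=cv2.resize(a,None,fx=5.7,fy=5.7,interpolation=cv2.INTER_CUBIC)[:, :800]
A=cv2.convertScaleAbs(A,alpha=1.8)
cv2.imwrite('pics/crop1.png',A)
print('bottle~',px('top',354,236,.121)); print('coaster',px('top',261,235.5,.006))
print('holes',px('top',354,235,.026))
E
```

```text
bottle~ [ 0.55758477 -0.09741907  0.121     ]
coaster [0.55739821 0.09317374 0.006     ]
holes [ 0.55891146 -0.10900349  0.026     ]
```

View pics/crop1.png

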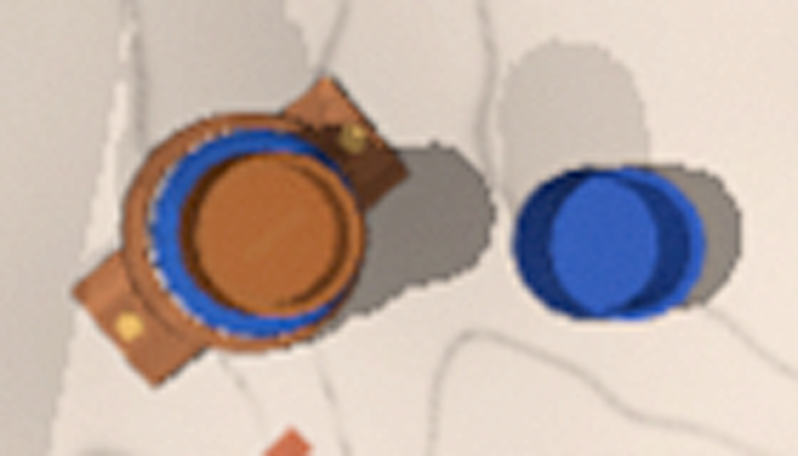

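Amber cup confirmed: it sits on the blue bottle, with the holder's foot plate running diagonally (corners in the full top image at about (368,208), (382,225), (323,246), (337,262)). The blue cup stands alone at the right. Next I'll measure the axis from the foot plate and the coaster.

```bash
cat >> h.py <<'E'
def off(dx,dy,dz):
    "world shift (mm) -> tool offset"
    o=ctrl.get_obs(); return (R.from_euler('xyz',o['orientation'],degrees=True).inv().apply([dx,dy,dz])).round(1)
E
python3 - <<'E'
from h import *
P=[px('top',u,v,.008)[:2] for u,v in((367.9,208.2),(381.6,225.2),(322.6,246.2),(337.2,262.5))]
print(np.round(P,4),np.mean(P,0)); d=(P[0]+P[1]-P[2]-P[3])/2;print(np.hypot(*d),np.degrees(np.arctan2(d[1],d[0])))
im=np.load('top.npz')['img']; m=(im.max(2)<25).astype(np.uint8); 
n,l,s,c=cv2.connectedComponentsWithStats(m); k=l[235,261];print(s[k],c[k],px('top',*c[k],.006))
s=cams.snapshot('wrist');print(np.array(s['T_tool_cam']).round(3),s['K'][0])
b=np.mean(P,0);o=ctrl.get_obs();print(off(*(np.r_[b,.30]-o['tool_pos'])*1000))
E
```

```text
[[ 0.6175 -0.1419]
 [ 0.5803 -0.1714]
 [ 0.5342 -0.0426]
 [ 0.4987 -0.0743]] [ 0.55768608 -0.10752861]
0.1282272038970488 -49.99440128429324
[ 239  214   44   44 1492] [260.46246649 235.30831099] [0.55781974 0.09436782 0.006     ]
[[ 0.001 -0.965 -0.264  0.072]
 [ 1.     0.001  0.001 -0.   ]
 [-0.001 -0.264  0.965 -0.146]
 [ 0.     0.     0.     1.   ]] [360.109766     0.         281.97409571]
[-517.6  441.   -62.7]
```

>>> jog_arm --motion '[{"offset":[-518,441,-55],"roll":0,"hand":87.6},{"offset":[-518,441,-55],"roll":0,"hand":87.6},{"offset":[-518,441,-55],"roll":0,"hand":87.6},{"offset":[-518,441,-55],"roll":0,"hand":87.6},{"offset":[-518,441,-55],"roll":0,"hand":87.6},{"offset":[-518,441,-55],"roll":0,"hand":87.6},{"offset":[-518,441,-55],"roll":0,"hand":87.6},{"offset":[-518,441,-55],"roll":0,"hand":87.6},{"offset":[-518,441,-55],"roll":0,"hand":87.6},{"offset":[-518,441,-55],"roll":0,"hand":87.6},{"offset":[-518,441,-55],"roll":0,"hand":87.6},{"offset":[-518,441,-55],"roll":0,"hand":87.6},{"offset":[-518,441,-55],"roll":0,"hand":87.6},{"offset":[-518,441,-55],"roll":0,"hand":87.6},{"offset":[-518,441,-55],"roll":0,"hand":87.6},{"offset":[-518,441,-55],"roll":0,"hand":87.6},{"offset":[-518,441,-55],"roll":0,"hand":87.6},{"offset":[-518,441,-55],"roll":0,"hand":87.6},{"offset":[-518,441,-55],"roll":0,"hand":87.6},{"offset":[-518,441,-55],"roll":0,"hand":87.6}]'

```text
clock: 1.82
tool_pos: [0.5576, -0.1078, 0.2922]
orientation: [180.0, -0.1, -166.6]
force: [0.2, -0.1, 0.5]
opening: 0.0874
```

```bash
python3 - <<'E'
from h import *
o=snap('wrist','w1');print(o['clock'],o['tool_pos'],o['orientation'],o['joint_pos'].round(1))
b=(.5577,-.1075)
print(proj('w1',[*b,.121]),proj('w1',[*b,.065]))
cv2.imwrite('pics/w1b.png',cv2.convertScaleAbs(cv2.imread('pics/w1.png'),alpha=1.6))
E
```

```text
1.8167 [ 0.55759154 -0.10782798  0.29219303] [ 1.79989598e+02 -5.23700920e-02 -1.66598092e+02] [  8.8   8.7  -8.1  -0.  -73.2 -85.4]
[282.02754315 191.70250007] [281.98340912 179.99029199]
```

View pics/w1b.png

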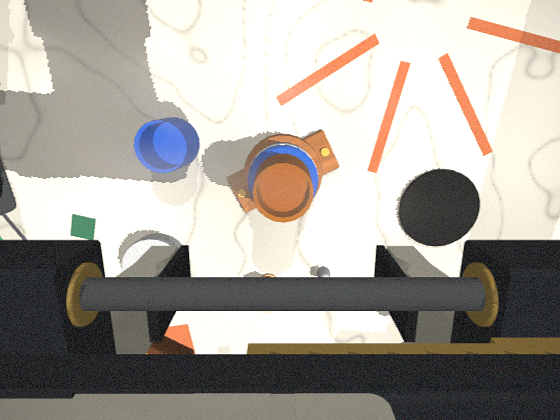

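The wrist view shows the amber cup's top centred at about (282,189), against (282,192) predicted, so the axis agrees to about 2 mm. The blue cup is at (167,144) and the coaster at (438,207). Descending around the amber cup.

>>> jog_arm --motion '[{"offset":[1,0,30],"roll":0,"hand":87.6},{"offset":[1,0,60],"roll":0,"hand":87.6},{"offset":[1,0,90],"roll":0,"hand":87.6},{"offset":[1,0,120],"roll":0,"hand":87.6},{"offset":[1,0,145],"roll":0,"hand":87.6},{"offset":[1,0,165],"roll":0,"hand":87.6},{"offset":[1,0,180],"roll":0,"hand":87.6},{"offset":[1,0,190],"roll":0,"hand":87.6},{"offset":[1,0,198],"roll":0,"hand":87.6},{"offset":[1,0,202],"roll":0,"hand":80},{"offset":[1,0,202],"roll":0,"hand":74},{"offset":[1,0,202],"roll":0,"hand":70},{"offset":[1,0,202],"roll":0,"hand":67},{"offset":[1,0,202],"roll":0,"hand":65},{"offset":[1,0,202],"roll":0,"hand":64},{"offset":[1,0,202],"roll":0,"hand":63},{"offset":[1,0,202],"roll":0,"hand":62}]'

```text
clock: 3.28
tool_pos: [0.5572, -0.1078, 0.0908]
orientation: [-180.0, 0.0, -166.6]
force: [-0.8, -0.1, -0.3]
opening: 0.0625
```

>>> jog_arm --motion '[{"offset":[0,0,0],"roll":0,"hand":61},{"offset":[0,0,0],"roll":0,"hand":60},{"offset":[0,0,0],"roll":0,"hand":59},{"offset":[0,0,0],"roll":0,"hand":58},{"offset":[0,0,0],"roll":0,"hand":57},{"offset":[0,0,0],"roll":0,"hand":56},{"offset":[0,0,0],"roll":0,"hand":55},{"offset":[0,0,0],"roll":0,"hand":54},{"offset":[0,0,0],"roll":0,"hand":52},{"offset":[0,0,0],"roll":0,"hand":50},{"offset":[0,0,0],"roll":0,"hand":50}]'

```text
clock: 4.2
tool_pos: [0.5571, -0.1078, 0.0905]
orientation: [180.0, -0.0, -166.6]
force: [0.2, 0.2, -1.0]
opening: 0.0567
```

>>> jog_arm --motion '[{"offset":[0,0,-3],"roll":0,"hand":50},{"offset":[0,0,-8],"roll":0,"hand":50},{"offset":[0,0,-16],"roll":0,"hand":50},{"offset":[0,0,-26],"roll":0,"hand":50},{"offset":[0,0,-36],"roll":0,"hand":50},{"offset":[0,0,-46],"roll":0,"hand":50},{"offset":[0,0,-56],"roll":0,"hand":50},{"offset":[0,0,-64],"roll":0,"hand":50},{"offset":[0,0,-70],"roll":0,"hand":50},{"offset":[0,0,-75],"roll":0,"hand":50},{"offset":[0,0,-75],"roll":0,"hand":50}]'

```text
clock: 5.12
tool_pos: [0.5576, -0.1078, 0.1668]
orientation: [-180.0, 0.1, -166.6]
force: [1.1, 0.2, -1.0]
opening: 0.0568
```

```bash
python3 - <<'E'
from h import *
o=snap('scene','s2');snap('wrist','w2');print(o['clock'],o['tool_pos'],o['force'],o['opening'])
a=cv2.imread('pics/s2.png')[90:250,150:400]; b=cv2.imread('pics/w2.png')[60:300,180:500]
A=np.vstack([cv2.resize(a,(560,358)),cv2.resize(b,(320,240))[:, :].repeat(1,0) if 0 else cv2.copyMakeBorder(b,0,0,0,240,0)])
cv2.imwrite('pics/s2b.png',cv2.convertScaleAbs(A,alpha=1.7))
c=np.r_[.5578,.0944,o['tool_pos'][2]];print(off(*(c-o['tool_pos'])*1000), proj('w1',[.5578,.0944,.006]))
E
```

```text
5.1167 [ 0.5576466  -0.10784246  0.16678801] [ 1.05982755  0.17553528 -0.99411141] 0.0567810850544397
[-47.  196.7   0. ] [439.51926038 208.24330403]
```

View pics/s2b.png

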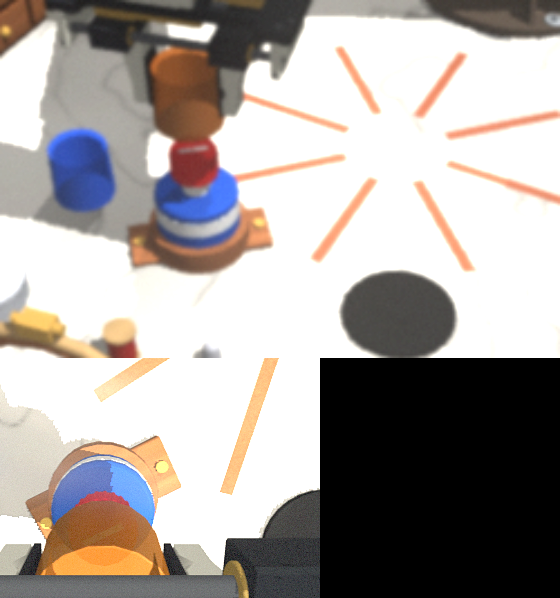

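Top of the composite: cup held upright above the bottle, with the red cap exposed. Bottom: the cup is central between the fingers. Carrying it to the coaster.

>>> jog_arm --motion '[{"offset":[-2,8,0],"roll":0,"hand":50},{"offset":[-6,24,0],"roll":0,"hand":50},{"offset":[-11,46,0],"roll":0,"hand":50},{"offset":[-17,70,0],"roll":0,"hand":50},{"offset":[-23,95,0],"roll":0,"hand":50},{"offset":[-29,120,0],"roll":0,"hand":50},{"offset":[-35,145,0],"roll":0,"hand":50},{"offset":[-40,168,0],"roll":0,"hand":50},{"offset":[-45,186,15],"roll":0,"hand":50},{"offset":[-47,195,35],"roll":0,"hand":50},{"offset":[-47,197,55],"roll":0,"hand":50},{"offset":[-47,197,75],"roll":0,"hand":50},{"offset":[-47,197,90],"roll":0,"hand":50},{"offset":[-47,197,98],"roll":0,"hand":50},{"offset":[-47,197,100],"roll":0,"hand":50},{"offset":[-47,197,100],"roll":0,"hand":50}]'

```text
clock: 6.55
tool_pos: [0.557, 0.0947, 0.0651]
orientation: [-180.0, -0.1, -166.6]
force: [-0.1, 0.5, -2.0]
opening: 0.0571
```

```bash
python3 - <<'E'
from h import *
o=snap('wrist','w3');snap('top','t3');print(o['clock'],o['tool_pos'],o['orientation'],o['force'],o['opening'])
print(proj('w3',[.5578,.0944,.006]))
b=cv2.imread('pics/w3.png')[60:300,180:500];a=cv2.imread('pics/t3.png')[170:290,200:420]
cv2.imwrite('pics/w3b.png',cv2.convertScaleAbs(cv2.resize(b,(800,600)),alpha=1.8))
E
```

```text
6.55 [0.55695413 0.09466956 0.06505346] [-1.79971631e+02 -7.71754467e-02 -1.66596058e+02] [-0.1304557   0.50300602 -2.00322368] 0.05712134632544973
[280.99921768 233.63315395]
```

View pics/w3b.png

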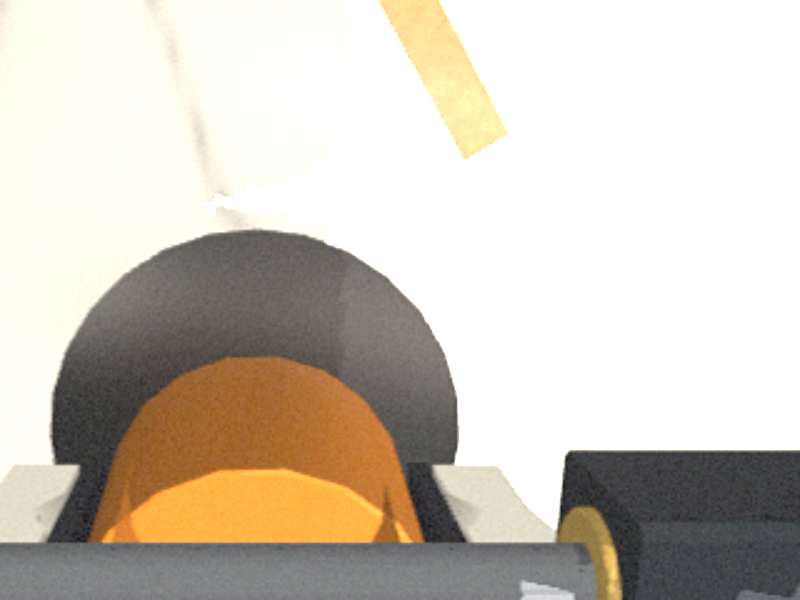

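```bash
python3 - <<'E'
from h import *
o=ctrl.get_obs();M=R.from_euler('xyz',o['orientation'],degrees=True).as_matrix()
for n,u,v,z,r in(('coaster',282.3,151.6,.006,.05),('cup',282.4,202.4,.0395,.03),('cupz-2',282.4,202.4,.0375,.03)):
    p=px('w3',u,v,z); print(n,((p-o['tool_pos'])@M*1000).round(1)-np.r_[r*1000,0,0])
E
```

```text
coaster [-0.7  0.2 60.3]
cup [-1.9  0.3 26.8]
cupz-2 [-2.4  0.3 28.8]
```

The far edges of the coaster (282,152) and the cup rim (282,202) put the cup within about 1 mm of the coaster's centre. Lowering it gently with a 1 mm correction.

>>> jog_arm --motion '[{"offset":[1,0,8],"roll":0,"hand":50},{"offset":[1,0,16],"roll":0,"hand":50},{"offset":[1,0,22],"roll":0,"hand":50},{"offset":[1,0,26],"roll":0,"hand":50},{"offset":[1,0,29],"roll":0,"hand":50},{"offset":[1,0,30],"roll":0,"hand":50},{"offset":[1,0,31],"roll":0,"hand":50},{"offset":[1,0,31.5],"roll":0,"hand":50},{"offset":[1,0,32],"roll":0,"hand":50},{"offset":[1,0,32],"roll":0,"hand":50}]'

```text
clock: 7.48
tool_pos: [0.5563, 0.0945, 0.0337]
orientation: [180.0, 0.0, -166.6]
force: [0.5, 0.8, -0.1]
opening: 0.0567
```

>>> jog_arm --motion '[{"offset":[0,0,0.5],"roll":0,"hand":50},{"offset":[0,0,0.5],"roll":0,"hand":50},{"offset":[0,0,1],"roll":0,"hand":50},{"offset":[0,0,1],"roll":0,"hand":50}]'

```text
clock: 7.82
tool_pos: [0.5562, 0.0945, 0.0326]
orientation: [180.0, 0.0, -166.6]
force: [1.0, 1.0, 0.2]
opening: 0.0566
```

>>> jog_arm --motion '[{"offset":[0,0,0.5],"roll":0,"hand":50},{"offset":[0,0,0.5],"roll":0,"hand":50},{"offset":[0,0,1],"roll":0,"hand":50},{"offset":[0,0,1],"roll":0,"hand":50}]'

```text
clock: 8.15
tool_pos: [0.5563, 0.0945, 0.0315]
orientation: [-180.0, -0.0, -166.6]
force: [0.6, -0.8, -1.3]
opening: 0.0565
```

>>> jog_arm --motion '[{"offset":[0,0,0.5],"roll":0,"hand":50},{"offset":[0,0,0.5],"roll":0,"hand":50},{"offset":[0,0,0.8],"roll":0,"hand":50},{"offset":[0,0,0.8],"roll":0,"hand":50}]'

```text
clock: 8.48
tool_pos: [0.5563, 0.0945, 0.0315]
orientation: [-180.0, 0.0, -166.6]
force: [-3.3, -0.8, 7.8]
opening: 0.0569
```

Contact at 7.8 N. Releasing and rising.

>>> jog_arm --motion '[{"offset":[0,0,0],"roll":0,"hand":58},{"offset":[0,0,0],"roll":0,"hand":60},{"offset":[0,0,0],"roll":0,"hand":64},{"offset":[0,0,0],"roll":0,"hand":72},{"offset":[0,0,0],"roll":0,"hand":80},{"offset":[0,0,0],"roll":0,"hand":87.6},{"offset":[0,0,-5],"roll":0,"hand":87.6},{"offset":[0,0,-20],"roll":0,"hand":87.6},{"offset":[0,0,-45],"roll":0,"hand":87.6},{"offset":[0,0,-75],"roll":0,"hand":87.6},{"offset":[0,0,-110],"roll":0,"hand":87.6},{"offset":[0,0,-150],"roll":0,"hand":87.6},{"offset":[10,-40,-185],"roll":0,"hand":87.6},{"offset":[19,-80,-185],"roll":0,"hand":87.6},{"offset":[29,-120,-185],"roll":0,"hand":87.6},{"offset":[38,-160,-185],"roll":0,"hand":87.6},{"offset":[46,-197,-185],"roll":0,"hand":87.6},{"offset":[46,-197,-185],"roll":0,"hand":87.6},{"offset":[46,-197,-185],"roll":0,"hand":87.6},{"offset":[46,-197,-185],"roll":0,"hand":87.6}]'

```text
clock: 10.15
tool_pos: [0.5569, -0.1083, 0.2159]
orientation: [180.0, 0.0, -166.7]
force: [0.3, 0.7, -0.6]
opening: 0.0877
```

```bash
python3 - <<'E'
from h import *
o=snap('wrist','w4');snap('top','t4');print(o['clock'],o['tool_pos'],o['orientation'],o['force'],o['joint_pos'].round(1))
for p in([.5577,-.1078,.109],[.5577,-.1078,.065],[.5578,.0948,.006],[.5578,.0948,.062]):print(proj('w4',p),proj('t4',p))
b=cv2.imread('pics/w4.png')[50:270,180:500];a=cv2.imread('pics/t4.png')[200:270,220:300]
b=cv2.resize(b,(800,550),interpolation=cv2.INTER_CUBIC);a=cv2.resize(a,(320,280),interpolation=cv2.INTER_CUBIC);b[:280,480:]=a
cv2.imwrite('pics/w4b.png',cv2.convertScaleAbs(b,alpha=1.7))
E
```

```text
10.15 [ 0.55694641 -0.10826573  0.21589323] [ 1.79990826e+02  3.81398775e-03 -1.66700430e+02] [ 0.29192714  0.65883956 -0.62564341] [  8.8  11.4 -15.   -0.  -63.7 -85.4]
[282.08509776 211.81105308] [358.60393059 235.89449445]
[282.03524558 197.55681013] [355.74172167 235.71165022]
[471.15969911 227.8541284 ] [260.26759176 235.31697321]
[503.01854983 247.8246342 ] [257.51120525 235.50957896]
```

View pics/w4b.png

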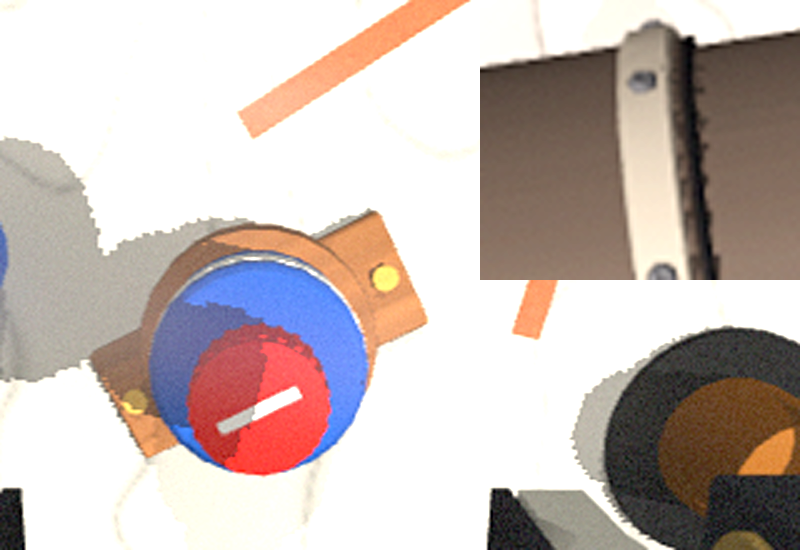

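The cap's top centre is at full-image (284,213), against (282,212) predicted, a correction of about 1 mm. Its bar lies along the foot plate (locked). The cup stands on the coaster at lower right, partly hidden. Going down to the cap.

>>> jog_arm --motion '[{"offset":[-0.5,1,25],"roll":0,"hand":87.6},{"offset":[-0.5,1,50],"roll":0,"hand":87.6},{"offset":[-0.5,1,75],"roll":0,"hand":80},{"offset":[-0.5,1,95],"roll":0,"hand":72},{"offset":[-0.5,1,110],"roll":0,"hand":64},{"offset":[-0.5,1,120],"roll":0,"hand":58},{"offset":[-0.5,1,125],"roll":0,"hand":52},{"offset":[-0.5,1,125],"roll":0,"hand":48},{"offset":[-0.5,1,125],"roll":0,"hand":46},{"offset":[-0.5,1,125],"roll":0,"hand":44},{"offset":[-0.5,1,125],"roll":0,"hand":43},{"offset":[-0.5,1,125],"roll":0,"hand":42},{"offset":[-0.5,1,125],"roll":0,"hand":40},{"offset":[-0.5,1,125],"roll":0,"hand":36},{"offset":[-0.5,1,125],"roll":0,"hand":30},{"offset":[-0.5,1,125],"roll":0,"hand":30},{"offset":[-0.5,1,125],"roll":0,"hand":30}]'

```text
clock: 11.67
tool_pos: [0.5579, -0.1068, 0.0912]
orientation: [-180.0, 0.1, -166.6]
force: [0.5, -0.7, 4.0]
opening: 0.0413
```

>>> jog_arm --motion '[{"offset":[0,0,1],"roll":0,"hand":30},{"offset":[0,0,2],"roll":0,"hand":30},{"offset":[0,0,3],"roll":0,"hand":30},{"offset":[0,0,4],"roll":0,"hand":30},{"offset":[0,0,4],"roll":0,"hand":30},{"offset":[0,0,4],"roll":0,"hand":30}]'

```text
clock: 12.17
tool_pos: [0.5579, -0.1068, 0.0871]
orientation: [-180.0, 0.0, -166.6]
force: [-0.0, 0.4, 7.1]
opening: 0.0411
```

>>> jog_arm --motion '[{"offset":[0,0,0.8],"roll":0,"hand":30},{"offset":[0,0,1.7],"roll":0,"hand":30},{"offset":[0,0,1.7],"roll":0,"hand":30},{"offset":[0,0,1.7],"roll":0,"hand":30}]'

```text
clock: 12.5
tool_pos: [0.5579, -0.1068, 0.0856]
orientation: [-180.0, 0.1, -166.6]
force: [-1.0, 0.5, 8.4]
opening: 0.0412
```

>>> jog_arm --motion '[{"offset":[0,0,0],"roll":-0.04,"hand":30},{"offset":[0,0,0],"roll":-0.1,"hand":30},{"offset":[0,0,0],"roll":-0.16,"hand":30},{"offset":[0,0,0],"roll":-0.22,"hand":30},{"offset":[0,0,0],"roll":-0.28,"hand":30},{"offset":[0,0,0],"roll":-0.34,"hand":30},{"offset":[0,0,0],"roll":-0.4,"hand":30},{"offset":[0,0,0],"roll":-0.4,"hand":30}]'

```text
clock: 13.17
tool_pos: [0.5579, -0.1072, 0.0857]
orientation: [-179.9, 0.0, -143.5]
force: [-0.3, -2.0, 8.4]
opening: 0.042
```

```bash
python3 -c "
from h import *
o=ctrl.get_obs();print(o)"
```

```text
{'clock': 13.1667, 'joint_pos': array([ 8.88883927e+00,  1.88627822e+01, -2.40255732e+01,  6.16357215e-02,
       -4.70561495e+01, -6.23824318e+01]), 'qvel': array([ 0.09409547, -0.01370008,  0.1068712 ,  0.01860811,  0.10544499,
       -5.10026577]), 'tau': array([ 1.06488660e+00, -4.50262427e+01,  2.01673669e+01,  3.83723170e+00,
        6.21395229e-03,  1.05447594e+00]), 'tool_pos': array([ 0.55792585, -0.10716644,  0.0856887 ]), 'orientation': array([-1.79934268e+02,  2.82230931e-02, -1.43451607e+02]), 'force': array([-0.26414778, -2.0232202 ,  8.40421403]), 'moment': array([-0.67530845, -0.01418627,  0.04968242]), 'opening': 0.04202647133550676}
```

```bash
python3 - <<'E'
from h import *
snap('wrist','w5');snap('scene','s5')
print(proj('w5',[.5579,-.1072,.103]),proj('s5',[.5579,-.1072,.103]))
b=cv2.imread('pics/w5.png')[150:330,180:420]
u,v=map(int,proj('s5',[.5579,-.1072,.103]));a=cv2.imread('pics/s5.png')[v-40:v+40,u-50:u+50]
A=np.hstack([cv2.resize(b,(400,300),interpolation=3),cv2.resize(a,(375,300),interpolation=3)])
cv2.imwrite('pics/w5b.png',cv2.convertScaleAbs(A,alpha=2))
E
```

```text
[280.98185015 295.37276496] [235.3634189  157.57937987]
```

View pics/w5b.png

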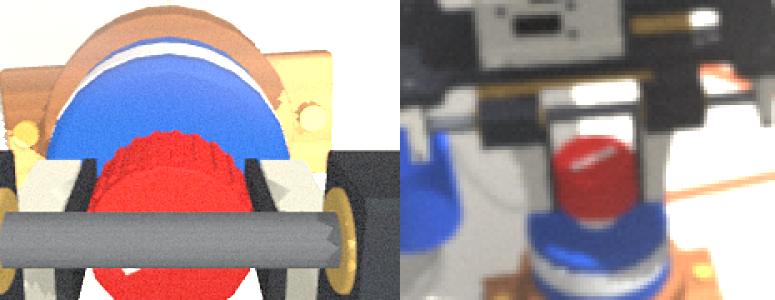

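```bash
python3 - <<'E'
from h import *
for f,a,b,z in(('s5',(230.3,161.8),(243.1,157),.1035),('s2',(150+180/2.24,90+151/2.24),(150+209/2.24,90+147/2.24),.109)):
    d=px(f,*b,z)-px(f,*a,z);print(f,np.degrees(np.arctan2(d[1],d[0])),np.hypot(d[0],d[1]))
E
```

```text
s5 148.87926040901857 0.027722027635759643
s2 130.24461527728346 0.025108552671364356
```

Composite: at right (scene view) the cap's bar now lies at about 149° against 130° before, so the cap is turning with the gripper. Continuing to the stop.

>>> jog_arm --motion '[{"offset":[0,0,0],"roll":-0.06,"hand":30},{"offset":[0,0,0],"roll":-0.13,"hand":30},{"offset":[0,0,0],"roll":-0.2,"hand":30},{"offset":[0,0,0],"roll":-0.27,"hand":30},{"offset":[0,0,0],"roll":-0.34,"hand":30},{"offset":[0,0,0],"roll":-0.41,"hand":30},{"offset":[0,0,0],"roll":-0.48,"hand":30},{"offset":[0,0,0],"roll":-0.55,"hand":30},{"offset":[0,0,0],"roll":-0.62,"hand":30},{"offset":[0,0,0],"roll":-0.68,"hand":30},{"offset":[0,0,0],"roll":-0.74,"hand":30},{"offset":[0,0,0],"roll":-0.78,"hand":30},{"offset":[0,0,0],"roll":-0.78,"hand":30}]'

```text
clock: 14.35
tool_pos: [0.5588, -0.1081, 0.0861]
orientation: [-179.8, -0.1, -98.8]
force: [2.8, -8.3, 7.4]
opening: 0.0417
```

```bash
python3 -c "
from h import *
o=ctrl.get_obs();print(o['tau'][5],o['moment'])"
```

```text
0.8383486792445183 [-2.6906843  -0.80208065 -0.0535266 ]
```

>>> jog_arm --motion '[{"offset":[0,0,0],"roll":-0.03,"hand":30},{"offset":[0,0,0],"roll":-0.06,"hand":30},{"offset":[0,0,0],"roll":-0.09,"hand":30},{"offset":[0,0,0],"roll":-0.09,"hand":30}]'

```text
clock: 14.68
tool_pos: [0.5591, -0.1084, 0.0862]
orientation: [-179.8, -0.1, -93.7]
force: [4.4, -9.8, 7.2]
opening: 0.0413
```

```bash
python3 - <<'E'
from h import *
o=snap('scene','s6');print(o['tau'][5],o['moment'])
a=cv2.imread('pics/s6.png')[117:197,185:285]
cv2.imwrite('pics/s6b.png',cv2.convertScaleAbs(cv2.resize(a,None,fx=6,fy=6,interpolation=3),alpha=2))
E
```

```text
0.7136104255914688 [-3.69599757 -1.30389067 -0.18628647]
```

View pics/s6b.png

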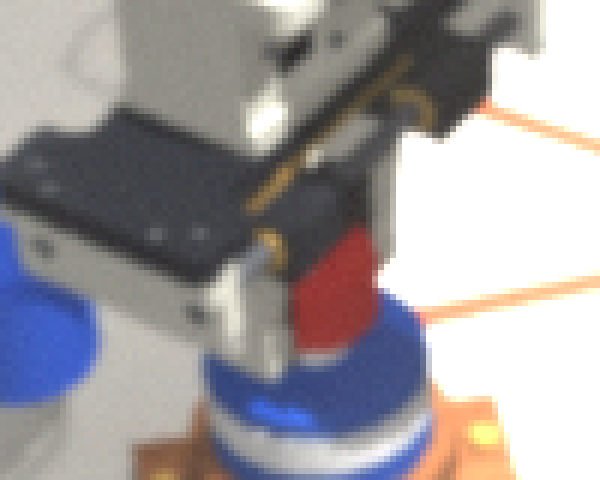

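```bash
python3 - <<'E'
from h import *
snap('wrist','w6')
A=np.hstack([cv2.resize(cv2.imread(f'pics/{f}.png')[240:330,220:340],(400,300),interpolation=3) for f in('w5','w6')])
cv2.imwrite('pics/w6b.png',cv2.convertScaleAbs(A,alpha=2))
E
```

```text
(no output)
```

View pics/w6b.png

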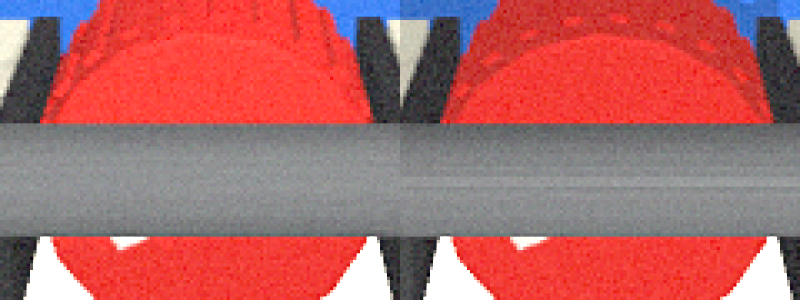

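The bar end sits at the same place between the jaws in both views, so there is no slip: the cap has turned about 70°. I'll relieve the side force and turn slightly more to feel for the stop.

>>> jog_arm --motion '[{"offset":[0.5,-0.2,0],"roll":0,"hand":30},{"offset":[1,-0.4,0],"roll":0,"hand":30},{"offset":[1,-0.4,0],"roll":-0.03,"hand":30},{"offset":[1,-0.4,0],"roll":-0.06,"hand":30},{"offset":[1,-0.4,0],"roll":-0.06,"hand":30}]'

```text
clock: 15.2
tool_pos: [0.5594, -0.1089, 0.0861]
orientation: [-179.8, -0.1, -90.3]
force: [3.4, -7.0, 6.4]
opening: 0.0415
```

```bash
python3 - <<'E'
from h import *
o=snap('wrist','w7');print(o['tau'][5],o['moment'],o['force'],o['orientation'])
# white bar-end pixels
for f in('w5','w6','w7'):
    im=np.load(f+'.npz')['img'][308:318,240:275].astype(int); m=(im[...,1]>.75*im[...,0]); ys,xs=np.nonzero(m); print(f,m.sum(),xs.mean()+240,ys.mean()+308)
E
```

```text
0.9658012166619301 [-2.57591199 -1.16393771 -0.42072629] [ 3.43399664 -7.00555586  6.44604521] [-1.79812088e+02 -7.42897339e-02 -9.03094461e+01]
w5 129 257.1085271317829 309.5426356589147
w6 130 257.0769230769231 309.55384615384617
w7 130 257.0769230769231 309.55384615384617
```

>>> jog_arm --motion '[{"offset":[0.3,-0.2,0],"roll":-0.03,"hand":30},{"offset":[0.6,-0.3,0],"roll":-0.05,"hand":30},{"offset":[0.6,-0.3,0],"roll":-0.05,"hand":30}]'

```text
clock: 15.5
tool_pos: [0.5596, -0.1091, 0.0861]
orientation: [-179.8, -0.0, -87.5]
force: [2.7, -4.8, 7.2]
opening: 0.0411
```

```bash
python3 - <<'E'
from h import *
o=snap('wrist','w8');print(o['tau'][5],o['moment'],o['force'],o['orientation'])
for f in('w7','w8'):
    im=np.load(f+'.npz')['img'][308:318,240:275].astype(int); m=(im[...,1]>.75*im[...,0]); ys,xs=np.nonzero(m); print(f,m.sum(),xs.mean()+240,ys.mean()+308)
E
```

```text
1.1342429369688034 [-1.52995383 -0.83189318 -0.75801073] [ 2.71209014 -4.84340912  7.2262722 ] [-1.79818717e+02 -4.08637373e-02 -8.75262012e+01]
w7 130 257.0769230769231 309.55384615384617
w8 131 257.0534351145038 309.58015267175574
```

The twisting moment has risen to 0.76 N m without slip, so the cap is against the stop. Lifting.

>>> jog_arm --motion '[{"offset":[0,0,-2],"roll":0,"hand":30},{"offset":[0,0,-4],"roll":0,"hand":30},{"offset":[0,0,-6],"roll":0,"hand":30},{"offset":[0,0,-8],"roll":0,"hand":30},{"offset":[0,0,-10],"roll":0,"hand":30},{"offset":[0,0,-12],"roll":0,"hand":30},{"offset":[0,0,-12],"roll":0,"hand":30}]'

```text
clock: 16.13
tool_pos: [0.5591, -0.1091, 0.0947]
orientation: [-180.0, -0.0, -87.6]
force: [11.0, -7.7, -15.3]
opening: 0.0418
```

```bash
python3 - <<'E'
from h import *
o=snap('wrist','w9');snap('scene','s9');print(o['tau'][5],o['moment'],o['force'],o['orientation'],o['opening'])
for f in('w8','w9'):
    im=np.load(f+'.npz')['img'][300:320,235:285].astype(int); m=(im[...,1]>.75*im[...,0]); ys,xs=np.nonzero(m); print(f,m.sum(),xs.mean()+235,ys.mean()+300)
A=np.hstack([cv2.resize(cv2.imread(f'pics/{f}.png')[200:330,200:360],(400,325),interpolation=3) for f in('w8','w9')])
B=np.hstack([cv2.resize(cv2.imread(f'pics/{f}.png')[140:200,200:280],(400,275),interpolation=3) for f in('s6','s9')])
cv2.imwrite('pics/w9b.png',cv2.convertScaleAbs(np.vstack([A,B]),alpha=2))
E
```

```text
0.6986990198493004 [-3.01841335 -3.99277979 -0.69657446] [ 11.01042143  -7.67350849 -15.33175734] [-1.79960914e+02 -1.99944825e-02 -8.76493203e+01] 0.041773162405840475
w8 590 258.83898305084745 305.58983050847456
w9 588 258.85714285714283 305.56802721088434
```

View pics/w9b.png

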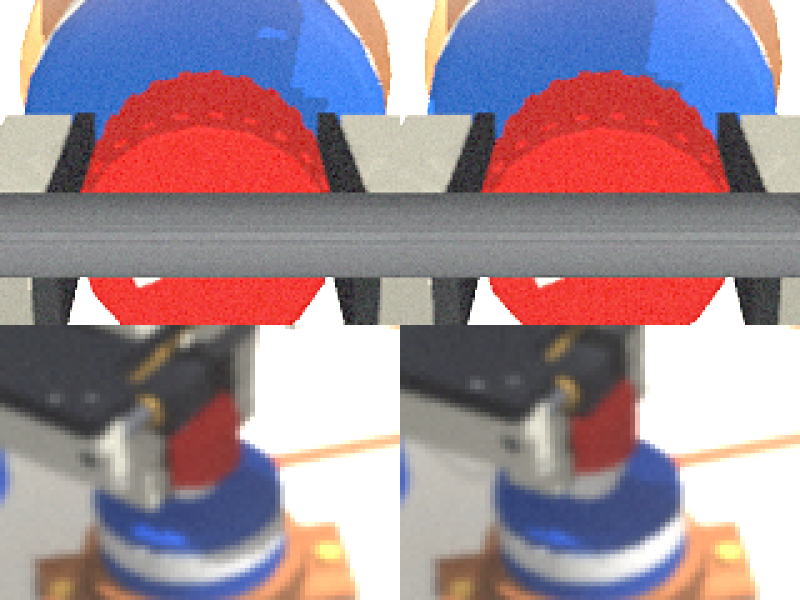

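The cap has come up about 3.5 mm with the gripper (bar and ribs unchanged in the jaws) but is rubbing under side load and twist. I'll relieve those, then continue.

>>> jog_arm --motion '[{"offset":[0.4,-0.5,2],"roll":0.03,"hand":30},{"offset":[0.7,-1,2],"roll":0.06,"hand":30},{"offset":[0.7,-1,2],"roll":0.06,"hand":30},{"offset":[0.7,-1,2],"roll":0.06,"hand":30}]'

```text
clock: 16.57
tool_pos: [0.5591, -0.1093, 0.094]
orientation: [180.0, -0.0, -91.0]
force: [4.9, -4.0, -7.2]
opening: 0.0413
```

```bash
python3 -c "
from h import *
o=ctrl.get_obs();print(o['tau'][5],o['moment'],o['force'],o['orientation'],o['tool_pos'])"
```

```text
0.18157359212636948 [-1.2783948  -1.81743825 -0.32201798] [ 4.91274738 -3.95907562 -7.1911826 ] [ 1.79979664e+02 -6.87732509e-04 -9.09866062e+01] [ 0.55911256 -0.10925404  0.09398128]
```

>>> jog_arm --motion '[{"offset":[0.3,-0.5,0],"roll":0.03,"hand":30},{"offset":[0.6,-0.9,0],"roll":0.06,"hand":30},{"offset":[0.6,-0.9,0],"roll":0.06,"hand":30},{"offset":[0.6,-0.9,0],"roll":0.06,"hand":30}]'

```text
clock: 16.9
tool_pos: [0.5591, -0.1095, 0.0943]
orientation: [179.9, 0.0, -94.3]
force: [0.2, 0.8, -2.3]
opening: 0.0413
```

```bash
python3 -c "
from h import *
o=ctrl.get_obs();print(o['tau'][5],o['moment'],o['force'],o['orientation'],o['tool_pos'])"
```

```text
-0.1475289836525917 [ 0.29920518  0.20922569 -0.01190335] [ 0.2490968   0.82809101 -2.27742409] [ 1.79895719e+02  3.38503805e-03 -9.43456651e+01] [ 0.55908731 -0.1095068   0.09433081]
```

>>> jog_arm --motion '[{"offset":[0,0,-2],"roll":0,"hand":30},{"offset":[0,0,-4],"roll":0,"hand":30},{"offset":[0,0,-6],"roll":0,"hand":30},{"offset":[0,0,-6],"roll":0,"hand":30}]'

```text
clock: 17.23
tool_pos: [0.5603, -0.1097, 0.1018]
orientation: [-179.9, -0.0, -94.4]
force: [-0.0, 0.9, -1.0]
opening: 0.0411
```

Free now. Raising well clear.

>>> jog_arm --motion '[{"offset":[0,0,-4],"roll":0,"hand":30},{"offset":[0,0,-9],"roll":0,"hand":30},{"offset":[0,0,-15],"roll":0,"hand":30},{"offset":[0,0,-23],"roll":0,"hand":30},{"offset":[0,0,-32],"roll":0,"hand":30},{"offset":[0,0,-41],"roll":0,"hand":30},{"offset":[0,0,-50],"roll":0,"hand":30},{"offset":[0,0,-57],"roll":0,"hand":30},{"offset":[0,0,-62],"roll":0,"hand":30},{"offset":[0,0,-64],"roll":0,"hand":30},{"offset":[0,0,-64],"roll":0,"hand":30},{"offset":[0,0,-64],"roll":0,"hand":30}]'

```text
clock: 18.23
tool_pos: [0.5598, -0.1096, 0.1649]
orientation: [180.0, 0.0, -94.4]
force: [0.0, 0.3, 0.7]
opening: 0.0413
```

```bash
python3 - <<'E'
from h import *
o=snap('scene','s10');snap('wrist','w10');snap('top','t10');print(o)
p=[*o['tool_pos'][:2],.0];print(proj('w10',[.5578,-.1072,.098]), proj('w10',[.5578,-.1072,.065]))
a=cv2.imread('pics/s10.png')[80:280,150:400];b=cv2.imread('pics/w10.png')[100:330,130:430]
A=np.hstack([cv2.resize(a,(400,320),interpolation=3),cv2.resize(b,(400,320),interpolation=3)])
cv2.imwrite('pics/f.png',cv2.convertScaleAbs(A,alpha=1.8))
E
```

```text
{'clock': 18.2333, 'joint_pos': array([ 8.56471013e+00,  1.41460272e+01, -1.85192348e+01, -1.19422377e-02,
       -5.73486028e+01, -1.29757386e+01]), 'qvel': array([ 0.01239989,  0.42569056, -0.22520237,  0.05386116,  0.14072702,
        0.0168844 ]), 'tau': array([ 6.07996451e-03, -4.71405315e+01,  2.67169994e+01,  6.39800459e+00,
       -3.51162475e-03,  3.01204072e-04]), 'tool_pos': array([ 0.5597571 , -0.10959519,  0.16486361]), 'orientation': array([ 1.79984231e+02,  6.68341441e-03, -9.44174737e+01]), 'force': array([0.03701433, 0.32414525, 0.73907544]), 'moment': array([0.02964982, 0.14120894, 0.01416621]), 'opening': 0.04133363063590237}
[283.94420549 230.94739914] [283.64261584 215.80599343]
```

View pics/f.png

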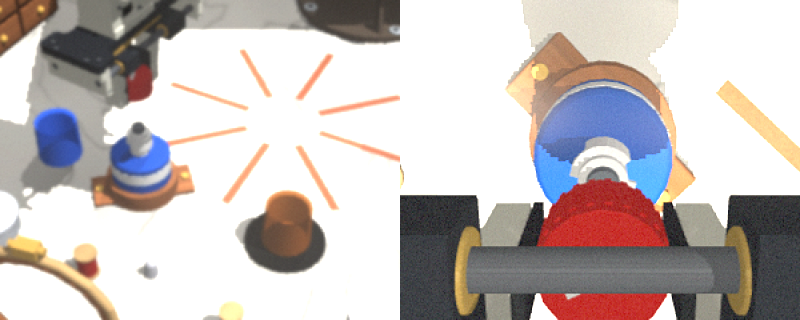

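The final view shows the bare neck, with the cap in the jaws straight above it (cap and neck both at column 604 in the right half). The cup stands rim down, mid-coaster, at (288,225), and the bystanders in view look undisturbed. Settling briefly, then handing in.

>>> jog_arm --motion '[{"offset":[0,0,0],"roll":0,"hand":30},{"offset":[0,0,0],"roll":0,"hand":30},{"offset":[0,0,0],"roll":0,"hand":30},{"offset":[0,0,0],"roll":0,"hand":30}]'

```text
clock: 18.72
tool_pos: [0.5599, -0.1097, 0.165]
orientation: [180.0, -0.0, -94.4]
force: [-0.3, -1.0, -0.4]
opening: 0.042
```

```bash
python3 -c "
from h import *
print(ctrl.get_obs()['opening']); print(order.close_job())"
```

```text
0.0419577218273001
the job is handed in; nothing more can be done
None
```

I finished the job and handed it in at about 18.7 s; the hand-in gave no verdict. The amber cup is rim down on the coaster, and the red cap is off and held level above the bottle.

- **Cup:** I lifted it about 76 mm straight up with the fixed 30 N grip. It touched the coaster at about 8 N. In the last picture it looks intact and close to central, within 1–3 mm.
- **Cap:** I pressed it down 5.5 mm; the reading of 8.4 N matched the spring. I kept it down and turned it anticlockwise until the twisting moment rose to 0.76 N m.
- **Final hold:** The last readings show the jaws at 42 mm on the cap, the tool level and no notable force. The cap's underside is about 58 mm above the neck, and the wrist picture shows the cap in line with it.

Some checks did not agree or were incomplete:
- **Turn angle:** The tool had turned 79° at the stop, against a stated stop of about 70°. I put the difference down to play, give in the arm and perhaps slight slip early on.
- **First lift:** The cap stuck at first, with up to 15 N down and 13 N sideways. It came free after I eased the twist and the side load.
- **Bystanders:** The last picture did not show all of them. Those in view looked undisturbed, and I saw no sign that the arm touched any.

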